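# Snap a fused glass tile into its suncatcher frame with the closing pliers

## Task

Take the suncatcher whose glass still stands proud of its frame from the rack by its hanging lug and stand it on the rest between the jaws of the bench-mounted closing pliers. Then take the two handles near their ends and squeeze them slowly together until the resistance peaks and gives as the glass snaps home, and stop there: the glass cracks if the handles are squeezed with over 25 N, or on beyond 11 N once it is home. Let the handles spring open and leave the suncatcher standing on the rest and everything else on the bench where it is.

Things in the scene. Friction and masses are not known exactly. Their poses are not given: they have to be found in the camera images.
- pliers: Steel closing pliers fixed flat on a bench stand. Two crossing levers swing level, 70 mm up. Origin on the table under the pivot; x points to the jaws, handles run 140 mm to -x, z up. Each jaw has a white domed nylon die 55 mm ahead of the pivot, on a stud set up to 1.5 mm in or out; about 28 mm apart when open, 17 and 12 mm on proud and seated glass. Jaws, dies and pivot bolt top out 86 mm up.
- rest (a point): Centre of the top of the aluminium rest between the open jaws, 40 mm above the table, 55 mm ahead of the pivot; axes as the pliers. The work stands upright on it, width along x, thickness along y, centred between the dies, glass to either side. Lips around it leave a pocket 66 mm along x (end lips 11 mm high) and 28 mm along y (side lips 5 mm high).
- handle_left (a joint): Angle of the +y handle, rad: 0 sprung open, about 0.10 when the dies meet proud glass, 0.145 when they just touch seated glass (+-0.03, as the dies are set), stop at 0.21; rubber cushions let the dies give up to 3 mm. A return spring (about 2 N at the grip) opens it when let go. The handles swing independently, so the pair may drift a little sideways.
- handle_right (a joint): The same for the handle on the -y side.
- handle_left_grip (a point): Middle of the black dipped grip of the +y handle, where it is best squeezed: 110 mm behind the pivot, 30 mm from the end, 70 mm above the table. A bar 9 mm thick (y), 16 mm high, 85 mm long. Over their outsides the two measure about 64 mm here when open, 42 (+-6) mm when the dies meet proud glass, and give way somewhere from 36 to 21 mm; squeezed nearer the pivot they take more force.
- handle_right_grip (a point): The same point of the -y handle.
- suncatcher: Upright square aluminium frame 60 mm wide (x), 12 thick (y), 60 high, with a hanging lug on the middle of its top edge, 16 wide (x), 10 thick (y), 18 high (78 mm in all); about 0.25 kg. Origin at the centre of its underside, z up; glass in its -y face. It starts in one of the rack's three slots, the only piece there with a lug; its two neighbours are at most 50 mm high.
- glass (a joint): How far the 45 mm square glass tile is pressed into the frame, m: 0 = 5 mm proud of the frame's -y face, 0.005 = home, flush. Snap lips, tighter in some than others, resist: the force on each handle at its grip point climbs 0.6 to 1.1 N per mm of closing to a peak of 7 to 15 N, then falls by 3 to 7 N within 1 to 3 mm as the glass jumps home. Over 11 N when home, or ever over 25 N, cracks it.
- glass_face (a point): Middle of the glass tile's outer face, 30 mm above the frame's underside; axes as the suncatcher.
- rack: Low beech rack, 110 by 170 mm and 20 mm high, fixed. Origin on the table under its centre; three slots run along its x at y = -60, 0 and 60 mm, 16 mm wide, 6 mm deep, floor 14 mm above the table.
- slab: Bystander in the rack: bare glass slab 70 x 10 x 48 mm, upright.
- empty_frame: Bystander in the rack: empty aluminium frame 56 x 12 x 50 mm, upright, no lug.
- jar_a: Bystander: lidded glass jar, 52 mm across, 70 mm high.
- jar_b: Bystander: amber jar of the same size.
- dish: Bystander: shallow glass bowl 116 mm across, 30 mm high.
- brush: Bystander: brush 170 mm long, lying.
- swatch: Bystander: glass swatch strip 150 x 38 x 7 mm, lying.
- cutter: Bystander: glass scorer with a round handle, 150 mm long, lying.

How it is judged:
On the way, in this order (a step that is already met when the one before it is completed fails the run):
1. the suncatcher stands on the rest between the jaws, let go, its glass still proud (z of suncatcher in the frame of rest between -0.004 and 0.006 m and horizontal distance between suncatcher and rest below 0.012 m and angle between suncatcher's own z axis and vertical below 0.25 rad and angle between the y axis of suncatcher and the y axis of pliers, either way round below 0.2 rad and value of joint glass below 0.002 m and contact force between the fingers and suncatcher below 0.1 N), for 0.2 s.
2. the handles have been squeezed shut on it and the glass has snapped home (z of suncatcher in the frame of rest between -0.004 and 0.006 m and horizontal distance between suncatcher and rest below 0.016 m and angle between suncatcher's own z axis and vertical below 0.25 rad and angle between the y axis of suncatcher and the y axis of pliers, either way round below 0.2 rad and value of joint glass above 0.0042 m and value of joint each of handle_left, handle_right above 0.08 rad), for 0.05 s.
At the end, for the whole second after the job is handed in: The suncatcher stands released and at rest on the pliers' rest (origin within 16 mm of the rest's centre in plan, within 6 mm in height, upright within 0.25 rad, square to the jaws within 0.2 rad), its glass home (pressed in more than 4.2 of 5 mm), and both handles have sprung open (under 0.03 rad) (z of suncatcher in the frame of rest between -0.004 and 0.006 m and horizontal distance between suncatcher and rest below 0.016 m and angle between suncatcher's own z axis and vertical below 0.25 rad and angle between the y axis of suncatcher and the y axis of pliers, either way round below 0.2 rad and value of joint glass above 0.0042 m and value of joint each of handle_left, handle_right below 0.03 rad and linear speed of suncatcher below 0.02 m/s); the robot touches nothing.
It fails at once if a handle is squeezed or pushed with more than 25 N (contact force between the fingers and handle_left above 25 N or contact force between the fingers and handle_right above 25 N).
It fails at once if a handle is still squeezed with more than 11 N when the glass is home (value of joint glass above 0.0045 m and (contact force between the fingers and handle_left above 11 N or contact force between the fingers and handle_right above 11 N)).
It fails at once if the suncatcher is tipped over (angle between suncatcher's own z axis and vertical above 0.8 rad).
It fails at once if another thing on the bench is moved by more than 25 mm (distance of any of slab, empty_frame, jar_a, jar_b, dish, brush, swatch, cutter from where it was at the start of the episode above 0.025 m).
It also fails if it takes over 59 s, if anything falls off the work surface, if the arm or the gripper's body presses on something with over 40 N, if the wrist force passes 120 N, or if a joint passes its speed limit or range.

## Robot

A 6-joint arm with a two-finger parallel gripper is mounted at the origin on the work surface. World frame = base frame: x ahead of the robot, y to its left, z up, the work surface at z = 0. Lengths are in m, angles in rad, forces in N, time in s.
With the tool pointing down it reaches from about 0.4 to 0.925 m from the base axis. Payload 12.5 kg.
Tool frame: the origin (TCP) lies between the finger pads; the fingertips stand 14 mm ahead of it and the grasp point (between the pads) lies 5 mm behind it; z points along the fingers, y is the line along which they close (so a half turn about z gives the same grasp; the last joint's range is limited). The gripper opens to 95 mm and grips with 3 to 60 N. Pads are 20 mm wide; open, the fingers measure 119 mm over their backs; the gripper's body (75 mm by 180 mm) begins 59 mm behind the grasp point.
Start: joints at [1.111, 0.491, 1.559, -0, 1.092, -0.106], TCP at [0.217, 0.586, 0.229] pointing down, gripper open.
Joint ranges: [-3.1, 3.1], [-0.84, 2.19], [0.05, 2.79], [-1.13, 4.28], [0.06, 2.93], [-2.69, 2.69]. Speed limits (rad/s): [2.22, 2.22, 2.79, 3.14, 3.14, 3.14].

## Interface

Orientations are given as [roll, pitch, yaw] about the fixed x, y, z axes, in that order (R = Rz(yaw) Ry(pitch) Rx(roll)).
In Python, from cell import * gives the robot as it stands.
- The arm moves only by the shell command python3 -m jog 'ROWS' [OPENING]. ROWS is JSON, a list of rows, each a list of 4 numbers: the shift along the tool's x, y, z in units of 60 mm (1.0 is 60 mm), then the turn about the tool's z in units of 5 degrees (1.0 is 5 degrees). In form: [[x, y, z, turn], ...]. A call has 1 to 5 rows; each row shifts and turns the commanded pose from where the row before left it, along the tool's axes as they then stand; what a row does not reach is not made up. A row lasts 1/8 s, in which the tool goes at most 62.5 mm and 10.7 degrees, less where a joint would pass 70% of its speed; a pose out of reach is approached as far as the arm can. A call is refused whole if a number of a shift passes 1 or a number of a turn 1, either way. A call with a gripper value outside its range is refused whole. OPENING is the opening, from -1 (shut) to 1 (fully open), set as the call begins (- or left out, the last holds). The fingers move at their own pace and stop on an object; the grip force is fixed at half the most. Time passes only in rows, so rows that do not move let the fingers close. It gives the time, the measured TCP pose, the force, the opening and the grip force at its end, in the units of the state.
- get_obs(): the state, without advancing time (a new reading comes with each control period).
- grab_frame(name): name is "scene" or "top"; returns a dict with "pixels" (420x560x3 uint8, red, green, blue), "intrinsics" (3x3 intrinsics, pixels), "origin" and "attitude" of the camera in the world. Camera axes: x right, y down, z forward; pixel columns grow to the right and rows downward; lengths in m; the calibration is good to about 2 mm. A picture is of the moment at which its call begins. There is no depth.
- job_done(): hands the job in; it is judged then, once.
The state is a dict: "time": time; "joint_pos": joint angles; "joint_vel": joint speeds; "joint_torque": joint torques, N m; "tcp_pos": TCP position; "eef_rot": TCP orientation; "ft_force": force on the tool from outside, world axes, zero at the start; "moment": the same for the moment, N m; "gripper_width": finger opening in m; "gripper_force": force on a finger pad.
Only numpy, scipy, OpenCV 4.12 (cv2) and the standard library are available. Lean on these libraries where they do the work, as an engineer would, in place of code of your own. Each camera call takes 0.05 s, during which the arm holds its last target. There are 200 camera calls.

## Working session

There is one attempt and no reset: what is moved stays moved. The work goes in short steps, Python scripts to look and compute and a shell command to move; the robot and the scene stay as the last step left them, time stands still between calls to the robot, and variables do not carry over. Pictures are saved under pics/ and viewed, at most 10 in all, crops included, and the job is handed in when it is done.

```bash
ls; mkdir -p pics
cat > h.py <<'E'
from cell import *
import numpy as np, cv2
def cam(n):
    f=grab_frame(n); return f
def ray(f,u,v):
    K=np.array(f["intrinsics"]);R=np.array(f["attitude"])
    if R.shape!=(3,3):
        from scipy.spatial.transform import Rotation as Ro
        R=Ro.from_euler('xyz',R).as_matrix()
    return np.array(f["origin"]),R@np.linalg.inv(K)@np.array([u,v,1.])
def onz(f,u,v,z):
    o,d=ray(f,u,v); return o+d*(z-o[2])/d[2]
def proj(f,p):
    from scipy.spatial.transform import Rotation as Ro
    R=np.array(f["attitude"]); R=R if R.shape==(3,3) else Ro.from_euler('xyz',R).as_matrix()
    q=np.array(f["intrinsics"])@R.T@(np.array(p)-np.array(f["origin"])); return q[:2]/q[2]
def save(f,n,box=None,s=1):
    im=f["pixels"][...,::-1]
    if box: im=im[box[1]:box[3],box[0]:box[2]]
    cv2.imwrite("pics/"+n,cv2.resize(im,None,fx=s,fy=s,interpolation=cv2.INTER_CUBIC))
E
python3 - <<'E'
from h import *
o=get_obs();print(o)
for n in("top","scene"):
    f=cam(n);print(n,f["origin"],np.array(f["attitude"]),f["intrinsics"]);save(f,n+"0.png",None,1.42)
E
```

```text
pics
{'time': 0.0, 'joint_pos': array([ 1.11138578e+00,  4.91566195e-01,  1.55946542e+00, -1.05299924e-05,
        1.09171212e+00, -1.05613169e-01]), 'joint_vel': array([ 0.00011637, -0.0007246 ,  0.00027375,  0.00031648, -0.00179763,
        0.00067711]), 'joint_torque': array([-4.96895564e-05, -6.12626195e+01, -2.58172452e+01,  6.92529115e-02,
        4.83063085e-02, -8.31414400e-05]), 'tcp_pos': array([0.21642099, 0.58607832, 0.22805212]), 'eef_rot': array([-3.14044700e+00, -1.12056557e-04,  2.78780007e+00]), 'ft_force': array([ 0.35302406, -0.46054839,  0.55107338]), 'moment': array([-0.0039023 , -0.03343106, -0.01691904]), 'gripper_force': 0.0, 'gripper_width': 0.09537392123792282}
top [0.50892225 0.00304074 1.09581114] [-3.09210773 -0.00449947 -1.58624733] [[499.80999807   0.         283.32514769]
 [  0.         499.80999807 213.00995422]
 [  0.           0.           1.        ]]
scene [ 1.08129117 -0.95094828  0.9964236 ] [-2.28691854  0.00258958  0.50234405] [[538.98805782   0.         285.31831773]
 [  0.         538.98805782 209.69984663]
 [  0.           0.           1.        ]]
```

View pics/top0.png

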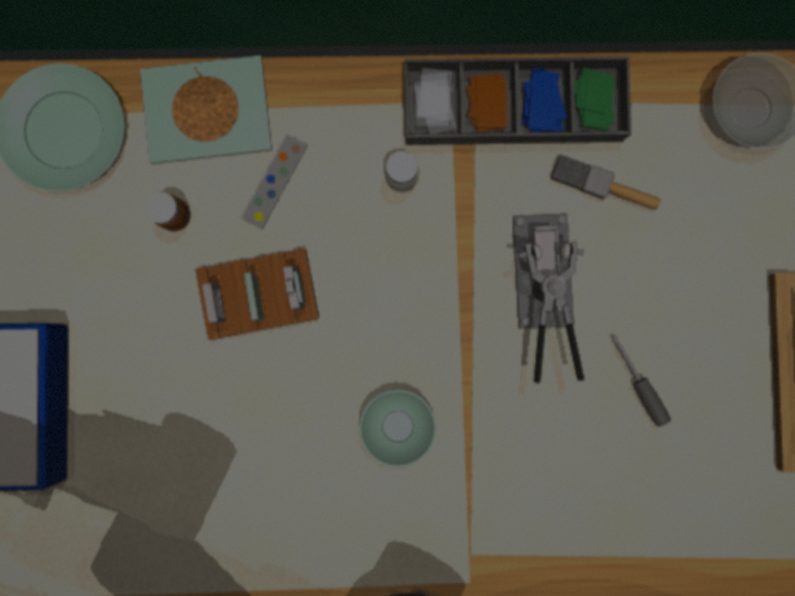

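View pics/scene0.png

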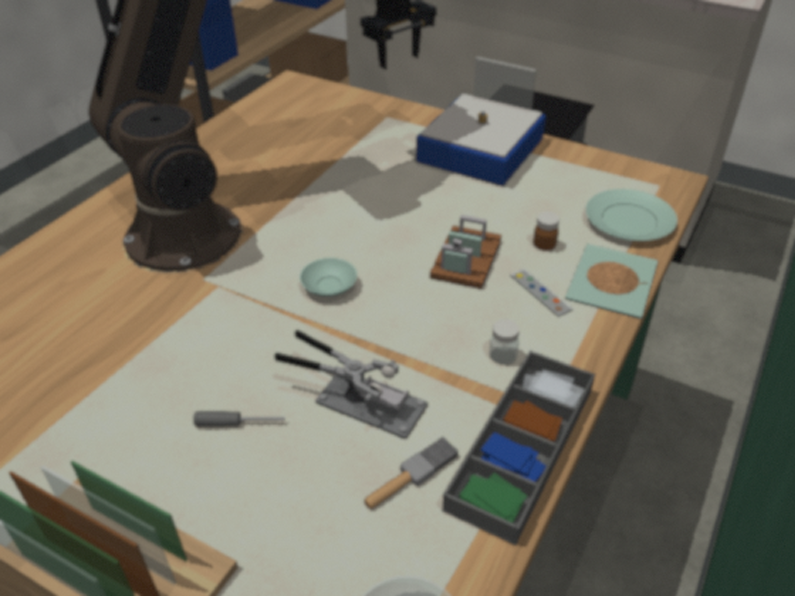

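The top view shows the rack at about (181,206) px, with the lugged piece in its right-hand slot at about (206,202). The pliers' pivot is near (391,203), with the jaws toward the top of the image (+x) and the handles toward the robot. I'll zoom in on both.

Run:
```python
from h import *
f=cam("top"); g=cam("scene")
im=f["pixels"][...,::-1]; a=cv2.resize(im[165:245,130:230],(500,400),interpolation=cv2.INTER_CUBIC)
b=cv2.resize(im[145:275,350:420],(296,550),interpolation=cv2.INTER_CUBIC)
c=np.zeros((550,796,3),np.uint8);c[:400,:500]=a;c[:,500:]=b
cv2.imwrite("pics/z1.png",np.clip(c*1.6,0,255).astype(np.uint8))
im=g["pixels"][...,::-1]; a=cv2.resize(im[145:210,295:360],(400,400),interpolation=cv2.INTER_CUBIC)
b=cv2.resize(im[225:310,190:305],(541,400),interpolation=cv2.INTER_CUBIC)
c=np.hstack([a,b[:, 141:]])
cv2.imwrite("pics/z2.png",np.clip(c*1.6,0,255).astype(np.uint8))
```

```text
(no output)
```

View pics/z1.png

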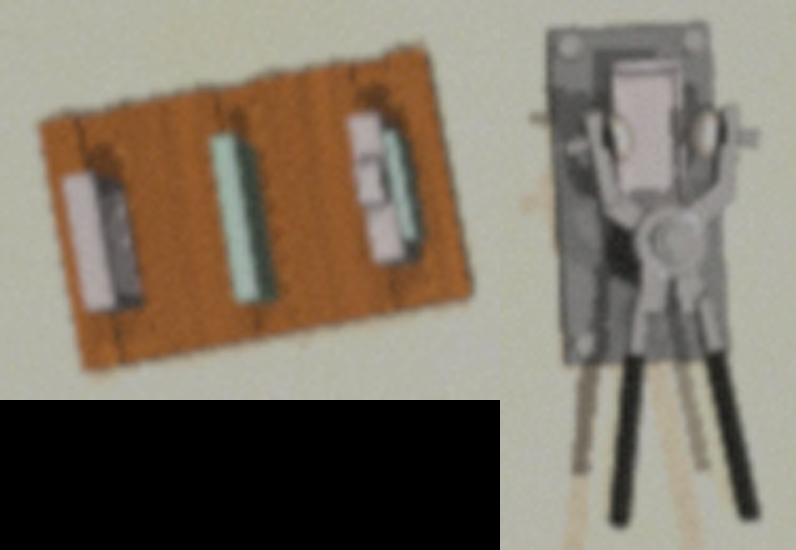

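View pics/z2.png

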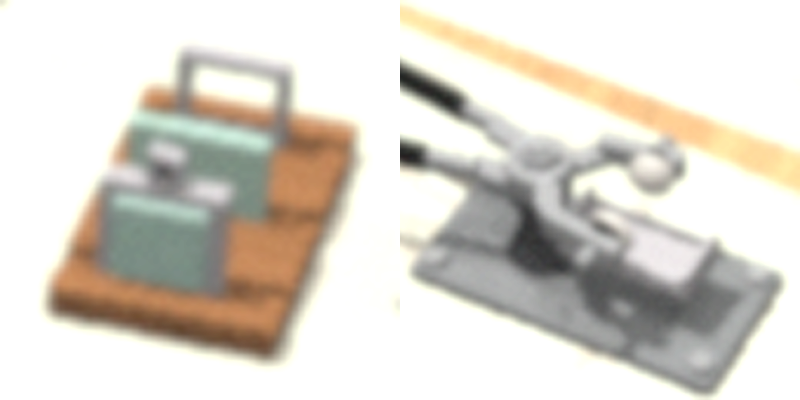

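In the top view the lug's top is at about (204.2,200.6) px, with the glass on the world -y side. The bolt is at about (391.1,201.3), the rest block is bright, and the grips are black. Next I'll measure these with masks and rays.

```bash
cat > m.py <<'E'
from h import *
f=cam("top"); g=cam("scene"); im=f["pixels"].astype(int)
np.set_printoptions(precision=4,suppress=True)
# rack
hsv=cv2.cvtColor(f["pixels"],cv2.COLOR_RGB2HSV)
sub=np.zeros(im.shape[:2],np.uint8); sub[165:245,130:230]=1
m=((hsv[...,1]>110)&(sub>0)).astype(np.uint8)
c=max(cv2.findContours(cv2.morphologyEx(m,cv2.MORPH_CLOSE,np.ones((9,9))),0,2)[0],key=cv2.contourArea)
r=cv2.minAreaRect(c);bp=cv2.boxPoints(r);P=np.array([onz(f,*p,0.02) for p in bp])
print("rack",P.mean(0)[:2],[np.linalg.norm(P[i]-P[i-1]).round(4) for i in range(4)])
for i in range(4):
    d=P[i]-P[i-1];print(np.degrees(np.arctan2(d[1],d[0])).round(2),end=' ')
print()
# grips
sub[:]=0; sub[220:285,365:420]=1
m=((im.max(2)<45)&(sub>0)).astype(np.uint8)
n,l,st,ce=cv2.connectedComponentsWithStats(m)
ends=[]
for i in range(1,n):
    if st[i,4]<60: continue
    y,x=np.nonzero(l==i); W=np.array([onz(f,a,b,0.074)[:2] for a,b in zip(x,y)])
    mu=W.mean(0);v=np.linalg.svd(W-mu)[2][0];v*=np.sign(v[0]);t=(W-mu)@v
    print("grip",st[i,4],mu,"len",np.ptp(t),"ang",np.degrees(np.arctan2(v[1],v[0])),"rear",mu+v*t.min())
# clicked
for n,u,v,z in [("bolt",391.1,201.3,.086),("lug",204.2,200.6,.092),("plateTL",361.4,151.6,.0),("plateTR",399.2,150.9,.0),("plateBL",366.6,230.6,0),("plateBR",403.9,230.1,0),
 ("restTL",350+(612-500)/4.229,145+62/4.229,.05),("restTR",350+(680-500)/4.229,145+65/4.229,.05),("restBL",350+(618-500)/4.229,145+192/4.229,.05),("restBR",350+(672-500)/4.229,145+190/4.229,.05),
 ("frTL",200,187.2,.074),("frTR",205.4,187.2,.074),("frBL",204.6,217.8,.074),("frBR",210.2,217.0,.074),("dieL",350+120/4.229,145+135/4.229,.075),("dieR",350+208/4.229,145+132/4.229,.075)]:
    print(n,onz(f,u,v,z)[:2])
# triangulate from scene: lug top & bolt
for n,(u,v),(a,b) in [("lug",(204.2,200.6),(295+166/6.15,145+150/6.15)),("bolt",(391.1,201.3),(190+(541/541)*(141+537-400)/4.704,225+150/4.704))]:
    o1,d1=ray(f,u,v);o2,d2=ray(g,a,b)
    s=np.linalg.lstsq(np.c_[d1,-d2],o2-o1,rcond=None)[0];print("tri",n,o1+d1*s[0],o2+d2*s[1])
E
python3 m.py
```

```text
rack [0.5797 0.2186] [np.float64(0.1093), np.float64(0.1695), np.float64(0.1096), np.float64(0.1687)]
10.84 -79.8 -169.59 100.12 
grip 139 [ 0.4848 -0.1976] len 0.08013147622574143 ang -6.543692572012272 rear [ 0.4442 -0.193 ]
grip 147 [ 0.486  -0.2483] len 0.07896324275681052 ang 10.53602392827744 rear [ 0.4472 -0.2555]
bolt [ 0.5793 -0.2211]
lug [0.586  0.1565]
plateTL [ 0.6964 -0.1774]
plateTR [ 0.6967 -0.261 ]
plateBL [ 0.5217 -0.1847]
plateBR [ 0.5215 -0.2666]
restTL [ 0.6702 -0.2006]
restTR [ 0.6682 -0.2344]
restBL [ 0.6052 -0.2019]
restBR [ 0.6058 -0.2288]
frTL [0.615  0.1677]
frTR [0.6149 0.1566]
frBL [0.5521 0.1588]
frBR [0.5536 0.1473]
dieL [ 0.6306 -0.1987]
dieR [ 0.6315 -0.2415]
tri lug [0.5859 0.1564 0.093 ] [0.5868 0.1569 0.0932]
tri bolt [ 0.5795 -0.2217  0.0835] [ 0.5807 -0.2209  0.0834]
```

Rack yaw is about 10.2° and measures 109×169 mm, as it should. The lug top triangulates to z=93 mm against 92 expected, and the pliers' yaw is about 2°. I'll turn the tool to yaw 189° so it closes across the lug's thickness.

```bash
cat > go.py <<'E'
import sys;from h import *
# target x y z yawdeg -> tool units from present pose
from scipy.spatial.transform import Rotation as Ro
def go(t,yaw=None):
    o=get_obs();R=Ro.from_euler('xyz',o["eef_rot"]);p=o["tcp_pos"]
    y=np.degrees(o["eef_rot"][2])%360
    d=np.array(t)-p
    print("pos",p.round(4),"yaw",round(y,2),"tool units",(R.inv().apply(d)/.06).round(3),"turn",None if yaw is None else round((y-yaw)/5,2),"t",round(o["time"],2))
if __name__=="__main__":
    a=list(map(float,sys.argv[1:])); go(a[:3],a[3])
E
python3 -m jog '[[0,0,0,-1],[0,0,0,-1],[0,0,0,-1],[0,0,0,-1],[0,0,0,-0.95]]' 1; python3 -m jog '[[0,0,0,-0.9],[0,0,0,0]]'; python3 go.py 0.586 0.157 0.16 189
```

```text
time: 0.92
tcp_pos: [0.2165, 0.5863, 0.2286]
eef_rot: [-3.142, -0.0, -3.061]
ft_force: [-0.1, -0.8, -0.4]
gripper_width: 0.0949
gripper_force: 0.0
time: 1.18
tcp_pos: [0.2165, 0.5863, 0.2286]
eef_rot: [-3.142, 0.0, -2.985]
ft_force: [-0.1, -0.1, -1.3]
gripper_width: 0.0953
gripper_force: 0.0
pos [0.2165 0.5863 0.2286] yaw 188.95 tool units [-4.97  -8.026  1.143] turn -0.01 t 1.18
```

```bash
python3 -m jog '[[-0.5,-0.8,0,0],[-0.5,-0.8,0,0],[-0.5,-0.8,0,0],[-0.5,-0.8,0,0],[-0.5,-0.8,0,0]]' >/dev/null; python3 -m jog '[[-0.5,-0.8,0,0],[-0.5,-0.8,0,0],[-0.5,-0.8,0,0],[-0.5,-0.8,0,0],[-0.45,-0.8,0,0]]'>/dev/null; python3 -m jog '[[0,0,0.5,0],[0,0,0.5,0],[0,0,0,0]]';  python3 go.py 0.586 0.157 0.092 189
```

```text
time: 2.8
tcp_pos: [0.584, 0.1583, 0.167]
eef_rot: [3.142, -0.004, -2.987]
ft_force: [-0.4, -0.5, 0.7]
gripper_width: 0.0952
gripper_force: 0.0
pos [0.584  0.1583 0.167 ] yaw 188.87 tool units [-0.034 -0.026  1.249] turn -0.03 t 2.8
```

```bash
python3 -m jog '[[-0.03,-0.02,0.4,0],[0,0,0.4,0],[0,0,0.3,0],[0,0,0.15,0],[0,0,0,0]]'
python3 - <<'E'
from h import *
g=cam("scene");save(g,"g1.png",(270,110,390,230),4);f=cam("top")
E
python3 -m jog '[[0,0,0,0],[0,0,0,0],[0,0,0,0],[0,0,0,0],[0,0,0,0]]' -1
```

```text
time: 3.42
tcp_pos: [0.5868, 0.1577, 0.0937]
eef_rot: [3.142, -0.0, -2.985]
ft_force: [-0.2, 0.7, -0.1]
gripper_width: 0.0953
gripper_force: 0.0
time: 4.15
tcp_pos: [0.5868, 0.1577, 0.0937]
eef_rot: [3.142, 0.0, -2.985]
ft_force: [-0.8, -0.2, 0.5]
gripper_width: 0.0503
gripper_force: 0.0
```

View pics/g1.png

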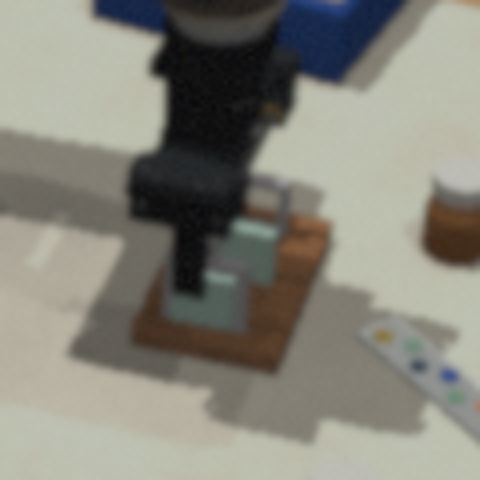

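The fingers straddle the lug: the near finger is at about (190,280) in the crop, in front of the frame's upper edge. The gripper closes at about 70 mm/s, so I'll let it finish.

```bash
python3 -m jog '[[0,0,0,0],[0,0,0,0],[0,0,0,0],[0,0,0,0],[0,0,0,0]]' -1;python3 -m jog '[[0,0,0,0],[0,0,0,0]]' ; python3 -m jog '[[0,0,-0.1,0],[0,0,-0.2,0],[0,0,-0.4,0],[0,0,-0.6,0],[0,0,-0.7,0]]'; python3 -m jog '[[0,0,-0.3,0],[0,0,0,0],[0,0,0,0]]'; python3 -c "
from h import *
save(cam('scene'),'g2.png',(270,90,390,210),4)"
```

```text
time: 4.78
tcp_pos: [0.5867, 0.1577, 0.0936]
eef_rot: [3.141, -0.0, -2.985]
ft_force: [-0.4, 0.3, -0.5]
gripper_width: 0.0099
gripper_force: 30.0
time: 5.03
tcp_pos: [0.5867, 0.1576, 0.0936]
eef_rot: [3.142, -0.0, -2.985]
ft_force: [1.1, 0.1, -0.9]
gripper_width: 0.0099
gripper_force: 30.0
time: 5.65
tcp_pos: [0.5864, 0.1575, 0.2152]
eef_rot: [3.142, -0.001, -2.985]
ft_force: [-0.2, 0.4, -2.4]
gripper_width: 0.0096
gripper_force: 30.0
time: 6.02
tcp_pos: [0.5863, 0.1576, 0.231]
eef_rot: [3.142, -0.001, -2.985]
ft_force: [0.4, -0.4, -2.6]
gripper_width: 0.0101
gripper_force: 30.0
```

View pics/g2.png

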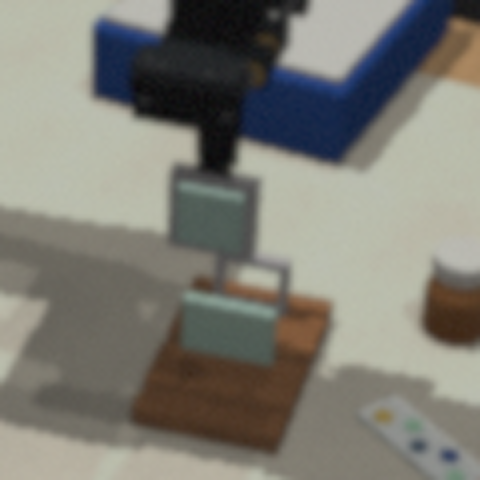

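The suncatcher is held upright with its glass toward -y, and its frame's bottom corners are at about (172,245) and (253,262) in the crop. Next I'll locate the rest precisely in both views, and compare the held piece's bottom centre with the TCP.

Run:
```python
from h import *
f=cam("top"); g=cam("scene"); np.save("top.npy",f,allow_pickle=True);np.save("scn.npy",g,allow_pickle=True)
a=np.mean([cam("top")["pixels"] for _ in range(4)],0); b=np.mean([cam("scene")["pixels"] for _ in range(4)],0)
a=cv2.resize(a[150:202,363:413],(500,520),interpolation=cv2.INTER_CUBIC)[:, :400]
b=cv2.resize(b[252:304,243:303],(480,416),interpolation=cv2.INTER_CUBIC)[:, :400]
c=np.zeros((520,800,3));c[:,:400]=a;c[:416,400:]=b
cv2.imwrite("pics/rest.png",np.clip(c[...,::-1]*1.7,0,255).astype(np.uint8))
for u,v in[(172,245),(253,262)]: print(onz(g,270+u/4,90+v/4,.1514))
print(get_obs()["tcp_pos"],get_obs()["time"])
```

```text
[0.56118994 0.14808193 0.1514    ]
[0.61811559 0.15634899 0.1514    ]
[0.58675049 0.15764153 0.23154306] 6.575
```

View pics/rest.png

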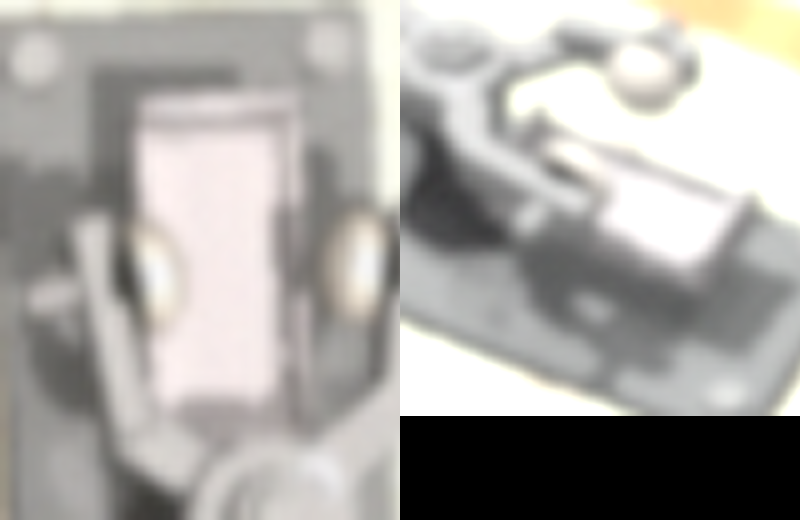

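Run:
```python
from h import *
np.set_printoptions(precision=4,suppress=True)
f=np.load("top.npy",allow_pickle=True).item();g=np.load("scn.npy",allow_pickle=True).item()
P=lambda u,v,z:onz(f,363+(u+.5)/10-.5,150+(v+.5)/10-.5,z)[:2]
for n,u,v,z in[("far out top",215,93,.051),("far in top",215,108,.051),("far foot",213,126,.04),("near in top",213,393,.051),("near in floor",213,393,.04),("near out",213,425,.051),("bolt",285,505,.086),("dieL",155,275,.075),("dieR",355,267,.075),
  ("floor L top",140,126,.045),("floor L bot",158,390,.045),("floor R top",278,126,.04),("floor R bot",277,390,.04)]:
    print(n,P(u,v,z))
# pliers-frame unit vec
a=np.radians(2.0);print("rest from bolt",np.array([.5795,-.2214])+.055*np.array([np.cos(a),np.sin(a)]))
```

```text
far out top [ 0.6716 -0.2163]
far in top [ 0.6684 -0.2163]
far foot [ 0.6662 -0.2181]
near in top [ 0.6082 -0.2143]
near in floor [ 0.6092 -0.2166]
near out [ 0.6014 -0.2141]
bolt [ 0.5818 -0.2211]
dieL [ 0.6304 -0.198 ]
dieR [ 0.6314 -0.2392]
floor L top [ 0.6657 -0.2015]
floor L bot [ 0.6095 -0.204 ]
floor R top [ 0.666  -0.2319]
floor R bot [ 0.6096 -0.2302]
rest from bolt [ 0.6345 -0.2195]
```

The two estimates of the rest centre agree: about 0.634 from the end lips and 0.635–0.636 from the bolt plus 55 mm. I'll use (0.635, -0.218) at yaw 182°, with the TCP at about 0.120 when the piece is seated.

```bash
python3 -m jog '[[0,0,0,0.7],[0,0,0,0.68],[0,0,0,0]]' >/dev/null; python3 go.py 0.635 -0.218 0.231 182
```

```text
pos [0.5868 0.1577 0.2316] yaw 182.1 tool units [-0.574 -6.286  0.01 ] turn 0.02 t 6.95
```

```bash
python3 -m jog '[[-0.05,-0.3,0,0],[-0.05,-0.6,0,0],[-0.07,-0.8,0,0],[-0.07,-0.8,0,0],[-0.07,-0.8,0,0]]' >/dev/null;  python3 -m jog '[[-0.07,-0.8,0,0],[-0.07,-0.8,0,0],[-0.07,-0.7,0,0],[-0.05,-0.5,0,0],[0,-0.18,0,0]]' >/dev/null; python3 -m jog '[[0,0,0.2,0],[0,0,0.4,0],[0,0,0.3,0],[0,0,0.1,0],[0,0,0,0]]'; python3 go.py 0.635 -0.218 0.1196 182
python3 - <<'E'
from h import *
g=cam("scene");f=cam("top")
a=cv2.resize(g["pixels"][200:304,228:308],(400,520),interpolation=cv2.INTER_CUBIC)
b=cv2.resize(f["pixels"][140:244,350:430],(400,520),interpolation=cv2.INTER_CUBIC)
cv2.imwrite("pics/hov.png",np.clip(np.hstack([a,b])[...,::-1]*1.6,0,255).astype(np.uint8))
E
```

```text
time: 8.82
tcp_pos: [0.6347, -0.2173, 0.1714]
eef_rot: [3.141, -0.0, -3.105]
ft_force: [-0.1, 0.9, -2.9]
gripper_width: 0.0099
gripper_force: 30.0
pos [ 0.6347 -0.2173  0.1714] yaw 182.11 tool units [-0.005 -0.012  0.864] turn 0.02 t 8.82
```

View pics/hov.png

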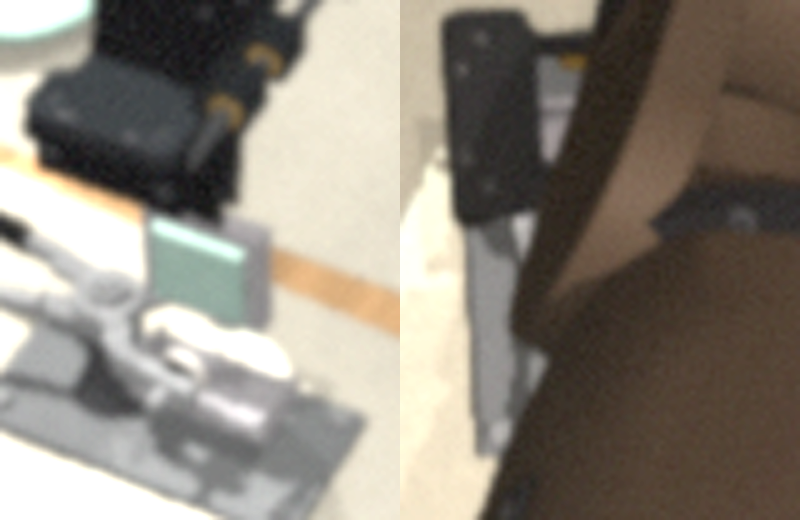

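It is hovering: the frame's lower right corner is at about (270,330) in the left crop, over the rest and between the dies. I'll check that corner numerically and lower in small steps.

```bash
python3 - <<'E'
from h import *
g=np.load("scn.npy",allow_pickle=True).item()
c,s=np.cos(.037),np.sin(.037)
for n,p in[("frameBR front",(.6347+.03*c+.006*s,-.2173-.006*c+.03*s,.0918)),("frameTR front",(.6347+.03*c,-.2173-.006+.03*s,.1518)),("lip far, -y in corner (rest .635)",(.635+.033*c+.014*s,-.218-.014+.033*s,.051)),("lip far +y in corner",(.635+.033*c-.014*s,-.218+.014+.033*s,.051))]:
    q=proj(g,p);print(n,"hov crop",((q+.5-[228,200])*5).round(0),"rest crop",((q+.5-[243,252])*8+[400,0]).round(0))
E
python3 -m jog '[[0,-0.01,0.3,0],[0,0,0.2,0],[0,0,0.1,0],[0,0,0.05,0],[0,0,0,0]]'
```

```text
frameBR front hov crop [263. 340.] rest crop [701. 128.]
frameTR front hov crop [262. 247.] rest crop [699. -21.]
lip far, -y in corner (rest .635) hov crop [262. 415.] rest crop [699. 248.]
lip far +y in corner hov crop [289. 374.] rest crop [742. 183.]
time: 9.55
tcp_pos: [0.6347, -0.2183, 0.1326]
eef_rot: [3.141, 0.0, -3.105]
ft_force: [0.0, -0.7, -2.3]
gripper_width: 0.0097
gripper_force: 30.0
```

```bash
python3 -m jog '[[0,0,0.03,0],[0,0,0.03,0],[0,0,0,0]]'; python3 -m jog '[[0,0,0.03,0],[0,0,0.03,0],[0,0,0,0]]'
```

```text
time: 9.93
tcp_pos: [0.6346, -0.2182, 0.129]
eef_rot: [3.141, -0.0, -3.105]
ft_force: [0.4, -0.5, -2.5]
gripper_width: 0.0097
gripper_force: 30.0
time: 10.3
tcp_pos: [0.6346, -0.2182, 0.1252]
eef_rot: [3.141, -0.0, -3.105]
ft_force: [0.8, -0.7, -2.7]
gripper_width: 0.0096
gripper_force: 30.0
```

The piece is past the end-lip height with no contact force, so it is inside the pocket. I'll continue down to the floor.

```bash
python3 -m jog '[[0,0,0.04,0],[0,0,0.025,0],[0,0,0,0]]';  python3 -m jog '[[0,0,0.015,0],[0,0,0,0]]'; python3 -m jog '[[0,0,0.012,0],[0,0,0,0]]'
```

```text
time: 10.68
tcp_pos: [0.6346, -0.2182, 0.1213]
eef_rot: [3.141, -0.0, -3.105]
ft_force: [0.5, -0.9, -2.0]
gripper_width: 0.0099
gripper_force: 30.0
time: 10.92
tcp_pos: [0.6346, -0.2183, 0.1206]
eef_rot: [3.141, -0.0, -3.105]
ft_force: [0.3, -0.6, -2.8]
gripper_width: 0.0094
gripper_force: 30.0
time: 11.18
tcp_pos: [0.6346, -0.2182, 0.1198]
eef_rot: [3.141, -0.0, -3.105]
ft_force: [-0.9, -0.4, -2.3]
gripper_width: 0.0096
gripper_force: 30.0
```

```bash
python3 -m jog '[[0,0,0.012,0],[0,0,0,0]]'; python3 -m jog '[[0,0,0,0],[0,0,0,0],[0,0,0,0],[0,0,0,0]]' -0.55; python3 -m jog '[[0,0,0,0],[0,0,0,0]]' -0.5
```

```text
time: 11.42
tcp_pos: [0.6347, -0.2183, 0.1196]
eef_rot: [-3.141, 0.0, -3.105]
ft_force: [-1.3, 0.4, 2.9]
gripper_width: 0.0098
gripper_force: 30.0
time: 11.92
tcp_pos: [0.6346, -0.2182, 0.1191]
eef_rot: [3.141, 0.0, -3.105]
ft_force: [0.5, -0.1, -0.9]
gripper_width: 0.0214
gripper_force: 0.0
time: 12.18
tcp_pos: [0.6347, -0.2183, 0.1191]
eef_rot: [3.141, 0.0, -3.105]
ft_force: [-1.1, 0.3, 0.3]
gripper_width: 0.0235
gripper_force: 0.0
```

The piece touched the floor and has been released. I'll raise the gripper clear and check that it is standing.

```bash
python3 -m jog '[[0,0,-0.1,0],[0,0,-0.3,0],[0,0,-0.5,0],[0,0,-0.5,0],[0,0,0,0]]' 1; python3 -m jog '[[0.5,0,0,0],[0.8,0,0,0],[0.8,0,0,0],[0.5,0,0,0],[0.1,0,0,0]]'; python3 -m jog '[[0,0,0,0]]'; python3 go.py 0.4706 -0.2237 0.065 182
python3 - <<'E'
from h import *
g=cam("scene")
a=cv2.resize(g["pixels"][200:304,178:308],(650,520),interpolation=cv2.INTER_CUBIC)
cv2.imwrite("pics/st.png",np.clip(a[...,::-1]*1.6,0,255).astype(np.uint8))
E
```

```text
time: 12.8
tcp_pos: [0.6355, -0.2186, 0.2069]
eef_rot: [-3.139, 0.005, -3.105]
ft_force: [-0.3, 0.6, -1.1]
gripper_width: 0.0681
gripper_force: 0.0
time: 13.42
tcp_pos: [0.4715, -0.2241, 0.2035]
eef_rot: [3.141, -0.0, -3.106]
ft_force: [0.4, -0.1, -0.2]
gripper_width: 0.0951
gripper_force: 0.0
time: 13.55
tcp_pos: [0.4732, -0.2244, 0.2033]
eef_rot: [-3.141, 0.001, -3.106]
ft_force: [0.4, 0.1, -0.8]
gripper_width: 0.095
gripper_force: 0.0
pos [ 0.4732 -0.2244  0.2033] yaw 182.06 tool units [0.044 0.013 2.305] turn 0.01 t 13.55
```

View pics/st.png

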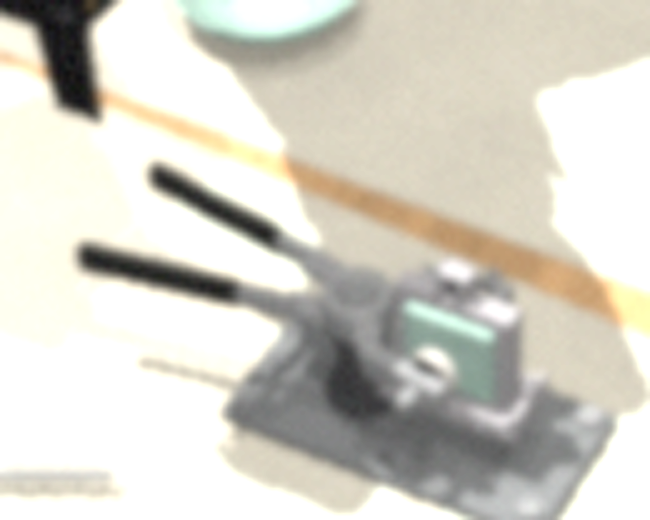

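The suncatcher stands on the rest, with the die centred on the proud glass at about (435,365). I'll descend onto the handles with the gripper fully open, then close to about 68 mm, just outside their 64 mm.

```bash
python3 -m jog '[[0.04,0.01,0.4,0],[0,0,0.7,0],[0,0,0.7,0],[0,0,0.4,0],[0,0,0.1,0]]'; python3 -m jog '[[0,0,0,0],[0,0,0,0]]' 0.4;  python3 -m jog '[[0,0,0,0],[0,0,0,0]]' 0.2; python3 -m jog '[[0,0,0,0],[0,0,0,0]]' 0.1
```

```text
time: 14.22
tcp_pos: [0.4707, -0.2233, 0.0635]
eef_rot: [3.14, -0.002, -3.105]
ft_force: [-0.1, 0.5, -0.1]
gripper_width: 0.0952
gripper_force: 0.0
time: 14.48
tcp_pos: [0.4709, -0.2238, 0.0661]
eef_rot: [-3.141, 0.001, -3.105]
ft_force: [-0.2, 0.5, -0.3]
gripper_width: 0.0804
gripper_force: 0.0
time: 14.72
tcp_pos: [0.4703, -0.2237, 0.0657]
eef_rot: [-3.141, 0.0, -3.105]
ft_force: [-0.7, 0.8, 1.1]
gripper_width: 0.0611
gripper_force: 1.3
time: 14.98
tcp_pos: [0.4703, -0.2236, 0.0653]
eef_rot: [3.142, 0.0, -3.105]
ft_force: [-2.1, 0.3, 1.0]
gripper_width: 0.0526
gripper_force: 1.5
```

```bash
python3 -m jog '[[0,0,0,0],[0,0,0,0]]' 0.02 | tail -2; python3 -m jog '[[0,0,0,0],[0,0,0,0]]' -0.02| tail -2; python3 -m jog '[[0,0,0,0],[0,0,0,0]]' -0.05| tail -2; python3 -m jog '[[0,0,0,0],[0,0,0,0]]' -0.08
```

```text
gripper_width: 0.0484
gripper_force: 1.7
gripper_width: 0.0464
gripper_force: 1.8
gripper_width: 0.0453
gripper_force: 1.8
time: 15.98
tcp_pos: [0.4702, -0.2236, 0.0651]
eef_rot: [3.141, -0.0, -3.105]
ft_force: [-2.6, -0.0, -1.2]
gripper_width: 0.0436
gripper_force: 1.9
```

```bash
python3 -m jog '[[0,0,0,0],[0,0,0,0]]' -0.11 | tail -2; python3 -m jog '[[0,0,0,0],[0,0,0,0]]' -0.14| tail -2; python3 -m jog '[[0,0,0,0],[0,0,0,0]]' -0.17
```

```text
gripper_width: 0.0423
gripper_force: 2.6
gripper_width: 0.041
gripper_force: 3.4
time: 16.73
tcp_pos: [0.47, -0.2236, 0.0651]
eef_rot: [3.141, -0.001, -3.105]
ft_force: [-6.3, -0.7, 0.1]
gripper_width: 0.0392
gripper_force: 4.2
```

```bash
python3 -m jog '[[0,0,0,0],[0,0,0,0]]' -0.2 | tail -2; python3 -m jog '[[0,0,0,0],[0,0,0,0]]' -0.23
```

```text
gripper_width: 0.0385
gripper_force: 5.0
time: 17.23
tcp_pos: [0.4698, -0.2235, 0.0651]
eef_rot: [3.141, -0.001, -3.105]
ft_force: [-7.2, -0.8, 0.5]
gripper_width: 0.0366
gripper_force: 5.8
```

```bash
python3 -m jog '[[0,0,0,0],[0,0,0,0]]' -0.255 | tail -2
```

```text
gripper_width: 0.0353
gripper_force: 6.5
```

```bash
python3 -m jog '[[0,0,0,0],[0,0,0,0]]' -0.275 | tail -2
```

```text
gripper_width: 0.0346
gripper_force: 7.1
```

```bash
python3 -m jog '[[0,0,0,0],[0,0,0,0]]' -0.295 | tail -2
```

```text
gripper_width: 0.0337
gripper_force: 7.7
```

```bash
python3 -m jog '[[0,0,0,0],[0,0,0,0]]' -0.315 | tail -2
```

```text
gripper_width: 0.033
gripper_force: 6.3
```

```bash
python3 -m jog '[[0,0,0,0],[0,0,0,0]]' -0.335 | tail -2
```

```text
gripper_width: 0.0319
gripper_force: 3.0
```

The force peaked at 7.7 N and fell to 3.0 N. I'll take one small step to confirm the glass has bottomed; this stays far below 11 N.

```bash
python3 -m jog '[[0,0,0,0],[0,0,0,0]]' -0.345 | tail -2
```

```text
gripper_width: 0.0313
gripper_force: 3.4
```

```bash
python3 -m jog '[[0,0,0,0],[0,0,0,0]]' -0.36 | tail -2
```

```text
gripper_width: 0.0307
gripper_force: 4.1
```

The force is rising again, so the glass is home. I'll open slowly, let the handles spring back, and rise clear.

```bash
python3 -m jog '[[0,0,0,0],[0,0,0,0],[0,0,0,0]]' -0.1 | tail -2;python3 -m jog '[[0,0,0,0],[0,0,0,0],[0,0,0,0],[0,0,0,0]]' 0.3 | tail -2; python3 -m jog '[[0,0,0,0],[0,0,0,0],[0,0,0,0],[0,0,0,0],[0,0,0,0]]' 1 | tail -2; python3 -m jog '[[0,0,-0.2,0],[0,0,-0.5,0],[0,0,-0.7,0],[0,0,-0.7,0],[0,0,-0.5,0]]'; python3 -m jog '[[0.2,0,0,0],[0.2,0,0,0],[0,0,0,0]]'
python3 - <<'E'
from h import *
g=cam("scene")
a=cv2.resize(g["pixels"][200:304,178:308],(650,520),interpolation=cv2.INTER_CUBIC)
cv2.imwrite("pics/end.png",np.clip(a[...,::-1]*1.6,0,255).astype(np.uint8))
E
```

```text
gripper_width: 0.0426
gripper_force: 1.4
gripper_width: 0.062
gripper_force: 1.1
gripper_width: 0.0949
gripper_force: 0.0
time: 21.1
tcp_pos: [0.4704, -0.2236, 0.2239]
eef_rot: [-3.14, 0.002, -3.105]
ft_force: [0.7, 0.5, -0.1]
gripper_width: 0.0953
gripper_force: 0.0
time: 21.48
tcp_pos: [0.4451, -0.2243, 0.2205]
eef_rot: [3.14, -0.001, -3.106]
ft_force: [0.3, 0.1, -0.7]
gripper_width: 0.0949
gripper_force: 0.0
```

View pics/end.png

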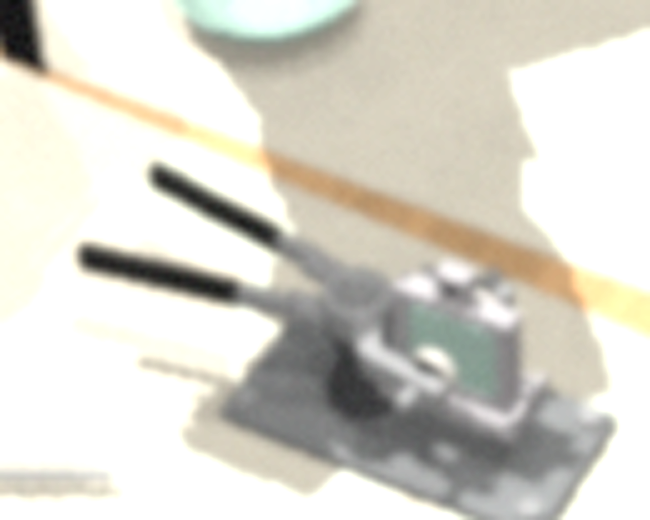

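The glass is now flush, with its bright proud top edge at about (450,310) gone. The handles are back in their open positions at (80,255) and (155,175), and the piece stands on the rest.

```bash
python3 -c "
from cell import *
print(job_done())"
```

```text
the job is handed in; nothing more can be done
None
```

The job is handed in: the glass snapped home at a peak of about 7.7 N, the handles sprang open, and the suncatcher stands released on the rest (the hand-in returned no verdict).

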